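Couple an idol holder onto the ball of a painting wheel and latch it

ROBOT

A 6-joint arm with a two-finger parallel gripper is mounted at the origin on the work surface. World frame = base frame: x ahead of the robot, y to its left, z up, the work surface at z = 0. Lengths are in m, angles in rad, forces in N, time in s.
With the tool pointing down it reaches from about 0.425 to 0.95 m from the base axis. Payload 14.7 kg.
Tool frame: the origin (TCP) lies midway between the tips of the shut fingers; the grasp point (between the pads) lies 19 mm behind it; z points along the fingers, y is the line along which they close (so a half turn about z gives the same grasp; the last joint's range is limited). The gripper opens to 85 mm and grips with 20 to 120 N. Pads are 22 mm wide; open, the fingers measure 114 mm over their backs; the gripper's body (76 mm by 85 mm) begins 54 mm behind the grasp point. The pads swing forward as they close: fully open they stand 13 mm farther back than shut.
Start: joints at [-0.047, 0.48, 1.596, -0, 1.065, -0.047], TCP at [0.65, 0, 0.231] pointing down, gripper open.
Joint ranges: [-2.75, 2.75], [-0.82, 2.05], [0.23, 2.67], [-1.56, 4.7], [0.09, 2.69], [-2.92, 2.92]. Speed limits (rad/s): [1.89, 1.89, 2.39, 3.01, 3.01, 3.01].

INTERFACE

Orientations are given as a unit quaternion [x, y, z, w].
In Python, from workcell import arm, eyes gives the robot as it stands (arm), with the cameras (eyes).
- The arm moves only by the tool run_rows, called after "Call:" in YAML: its name, and indented under it one key for each argument. Schema: {"type":"object","properties":{"steps":{"type":"object","properties":{"segments":{"type":"array","items":{"type":"array","items":{"type":"number"},"minItems":7,"maxItems":7},"minItems":1,"maxItems":5}},"additionalProperties":false,"required":["segments"]},"clamp_n":{"type":"number"},"only":{"type":"string"},"quiet":{"type":"boolean"},"lines":{"type":"string"}},"required":["steps"],"additionalProperties":false}. steps is an object whose key "segments" holds a list of rows, 1 to 5 of them, each of 7 numbers: dx, dy, dz in normalised numbers (1 is 0.3 m), then a rotation vector rx, ry, rz in fractions of the full range, 1 being 2 rad, then the finger opening in m; each row shifts and turns the commanded pose from where the row before left it, along the tool's axes as they then stand; what a row does not reach is not made up. A row lasts 1/8 s, in which the tool goes at most 0.0625 m and 0.188 rad, less where a joint would pass 70% of its speed; a pose out of reach is approached as far as the arm can. The fingers move at their own pace and stop on an object; clamp_n is the grip in N (left out, the last holds). Time passes only in rows, so rows that do not move let the fingers close. The tool returns the time, the measured TCP pose, the force, the opening and the grip force at its end. only (a regular expression) keeps the lines of the reply that match it, lines (a string "A,B") keeps lines A to B, and quiet returns only ok. Input that does not fit is refused with a message, and nothing moves.
- arm.read_state(): the state, without advancing time (a new reading comes with each control period).
- eyes.snapshot(name): name is "scene" or "side" or "wrist"; returns a dict with "frame" (384x512x3 uint8, red, green, blue), "K" (3x3 intrinsics, pixels), "k1" (the pictures are not rectified: a ray, as slopes to the right and down, at radius r is drawn at 1 + k1 r^2 times it, then the intrinsics apply), "T" (4x4, takes a point from camera to world coordinates). Camera axes: x right, y up, looking along -z (the intrinsics and any distortion apply to the point x, -y, -z); pixel columns grow to the right and rows downward; lengths in m; the calibration is good to about 2 mm. A picture is of the moment at which its call begins. There is no depth.
- arm.hand_in(): hands the job in; it is judged then, once.
The state is a dict: "time_s": time; "qpos": joint angles; "qvel": joint speeds; "joint_torque": joint torques, N m; "position": TCP position; "tool_rot": TCP orientation; "wrist_force": force on the tool from outside, world axes, zero at the start; "wrist_torque": the same for the moment, N m; "opening": finger opening in m; "grip_force": force on a finger pad.
Only numpy, scipy, OpenCV 4.12 (cv2) and the standard library are available. Lean on these libraries where they do the work, as an engineer would, in place of code of your own. Each camera call takes 0.05 s, during which the arm holds its last target. There are 200 camera calls.

TASK

Pick up the blue holder that carries the arched clay idol and lower it gently, without dropping it, upright onto the steel ball of the metal painting wheel, so that its socket swallows the ball and its underside rests flat on the wheel. Only then press the holder's red latch lever fully down, and leave it there.

Things in the scene. Friction and masses are not known exactly. Their poses are not given: they have to be found in the camera images.
- holder: Loose blue holder, 0.43 kg, upright. Origin: centre of its flat underside, z up. Round hub 64 mm wide, 48 tall, with a socket open below, 54 mm wide at the mouth, 48 at the top, 44 deep. On the hub a fixed clay plaque, z = 48 to 109 mm, 26 thick along y, 50 wide along x, sides straight up to z = 84: grip across y at z = 82. A 30 mm wide foot reaches to x = 78 mm, lever above it.
- latch (a joint): Red latch lever of the holder, in rad: 0 = fully raised (0.6 rad above level, towards the holder's +x), 0.6 = fully down, level, against its stop. It stays where it is left; moving it takes about 3 N on the pad.
- latch_pad (a point): Centre of the top of the lever's red pad (28 mm long, 34 wide): press here. Hinge along the holder's y axis at x = 33, z = 36 mm in its frame. Pad at x = 68, z = 66 mm raised, x = 79, z = 41 fully down; pushing straight down at x = 75 mm works.
- stand: Fixed metal painting wheel with the ball. Origin: centre of its underside on the table, z up. Grey plate 170 mm across, top at z = 30 mm; steel ball 32 mm across on a neck at its centre, ball top at z = 70. A holder that is home has its origin at z = 30 mm here, at any heading. The other, wooden wheel has no ball and carries a clay lamp.

How it is judged:
On the way:
1. the holder is home on the ball (origin within 15 mm of the ball's axis and within 6 mm of the wheel's face, tilt under 8 degrees) with its lever still raised (latch below 0.3) (horizontal distance between holder and stand below 0.015 m and z of holder in the frame of stand below 0.036 m and angle between holder's own z axis and vertical below 0.14 rad and value of joint latch below 0.3 rad), for 0.2 s.
At the end, for the whole second after the job is handed in: The holder stands at rest on the metal wheel with the ball in its socket: origin within 15 mm of the ball's axis, underside within 6 mm of the wheel's face, tilt under 8 degrees, and its lever pressed down (latch above 0.48 of 0.6 rad) (horizontal distance between holder and stand below 0.015 m and z of holder in the frame of stand below 0.036 m and angle between holder's own z axis and vertical below 0.14 rad and value of joint latch above 0.48 rad and linear speed of holder below 0.02 m/s); the robot touches nothing.
It fails at once if the holder is dropped onto the ball (falls faster than 0.6 m/s close above it) (linear speed of holder above 0.6 m/s and horizontal distance between holder and stand below 0.04 m and z of holder in the frame of stand below 0.09 m).
It also fails if it takes over 48 s, if anything falls off the work surface, if the arm or the gripper's body presses on something with over 40 N, if the wrist force passes 120 N, or if a joint passes its speed limit or range.

## Working session

There is one attempt and no reset: what is moved stays moved. The work goes in short steps, Python scripts to look and compute and a tool call to move; the robot and the scene stay as the last step left them, time stands still between calls to the robot, and variables do not carry over. Pictures are saved under pics/ and viewed, at most 10 in all, crops included, and the job is handed in when it is done.

```bash
mkdir -p pics; ls; python3 - <<'E'
from workcell import arm, eyes
import cv2
for n in ("scene","side"):
    s=eyes.snapshot(n); cv2.imwrite(f"pics/{n}0.png",s["frame"][:,:,::-1])
    print(n,s["K"].tolist(),s["k1"],s["T"].round(3).tolist())
st=arm.read_state(); print(st["time_s"],st["position"],st["tool_rot"])
E
```

```text
pics
workcell.py
scene [[412.79995844730666, 0.0, 258.6592458194066], [0.0, 412.79995844730666, 190.58896268395037], [0.0, 0.0, 1.0]] -0.08339007484361291 [[-0.868, -0.386, 0.311, 0.76], [0.496, -0.689, 0.528, 0.39], [0.01, 0.613, 0.79, 0.683], [0.0, 0.0, 0.0, 1.0]]
side [[438.7428014083529, 0.0, 255.17375739500164], [0.0, 438.7428014083529, 189.74339699944824], [0.0, 0.0, 1.0]] 0.055201280777898445 [[0.951, 0.172, -0.259, 0.295], [-0.31, 0.516, -0.798, -0.723], [-0.003, 0.839, 0.544, 0.537], [0.0, 0.0, 0.0, 1.0]]
0.1 [6.49633517e-01 2.90130257e-05 2.30724294e-01] [ 7.07106142e-01  7.07107209e-01 -3.73053505e-04 -3.99183303e-04]
```

View pics/scene0.png

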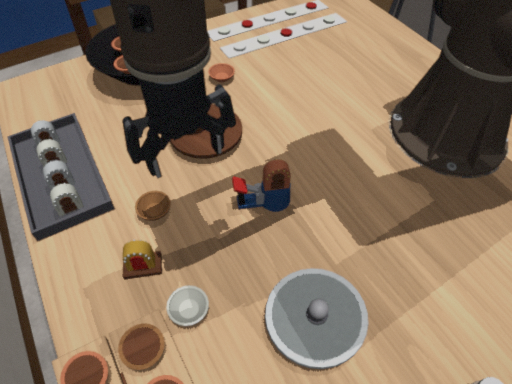

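View pics/side0.png

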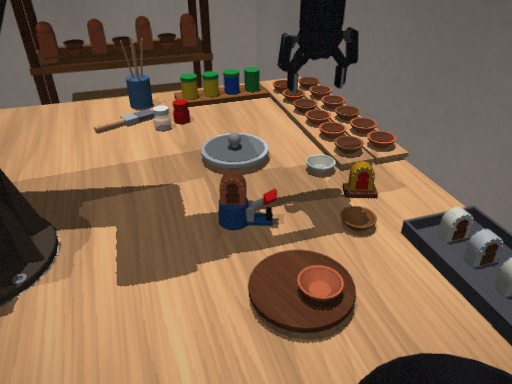

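Scene: the holder is at about (275,190) with its red pad at (241,186), and the ball is at (318,310). Side: holder at (234,200), pad (270,196), ball (235,140). I'll enlarge these areas to get finer pixel positions.

```bash
cat > h.py <<'E'
import numpy as np, cv2
from scipy.optimize import least_squares
def dist(s): return np.array([s["k1"],0,0,0,0.])
def ray(s,uv):
    p=cv2.undistortPointsIter(np.array([[uv]],float),s["K"],dist(s),None,None,(3,50,1e-9))[0,0]
    d=s["T"][:3,:3]@np.array([p[0],-p[1],-1]); return s["T"][:3,3],d/np.linalg.norm(d)
def proj(s,P):
    c=(np.atleast_2d(P)-s["T"][:3,3])@s["T"][:3,:3]
    return cv2.projectPoints(c*[1,-1,-1],np.zeros(3),np.zeros(3),s["K"],dist(s))[0][:,0]
def tri(obs):
    A=0;b=0;R=[ray(*o) for o in obs]
    for o,d in R: M=np.eye(3)-np.outer(d,d); A=A+M; b=b+M@o
    P=np.linalg.solve(A,b); return P,[round(1e3*np.linalg.norm((np.eye(3)-np.outer(d,d))@(P-o)),1) for o,d in R]
def onz(s,uv,z):
    o,d=ray(s,uv); return o+d*(z-o[2])/d[2]
E
python3 - <<'E'
import cv2,numpy as np
a=cv2.imread("pics/scene0.png");b=cv2.imread("pics/side0.png")
z=lambda i,x,y,w,h,k:cv2.resize(i[y:y+h,x:x+w],None,fx=k,fy=k,interpolation=cv2.INTER_CUBIC)
# top row: scene holder (225,150) & side holder (205,160), x5 80x75... ; bottom row plate x
t=np.hstack([z(a,225,145,80,75,5),z(b,205,160,80,75,5)])
u=np.hstack([z(a,288,280,60,45,5),z(b,205,120,60,45,5)]);u=cv2.copyMakeBorder(u,0,0,0,800-u.shape[1],0)
cv2.imwrite("pics/zoom.png",np.vstack([t,u]))
E
```

```text
(no output)
```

View pics/zoom.png

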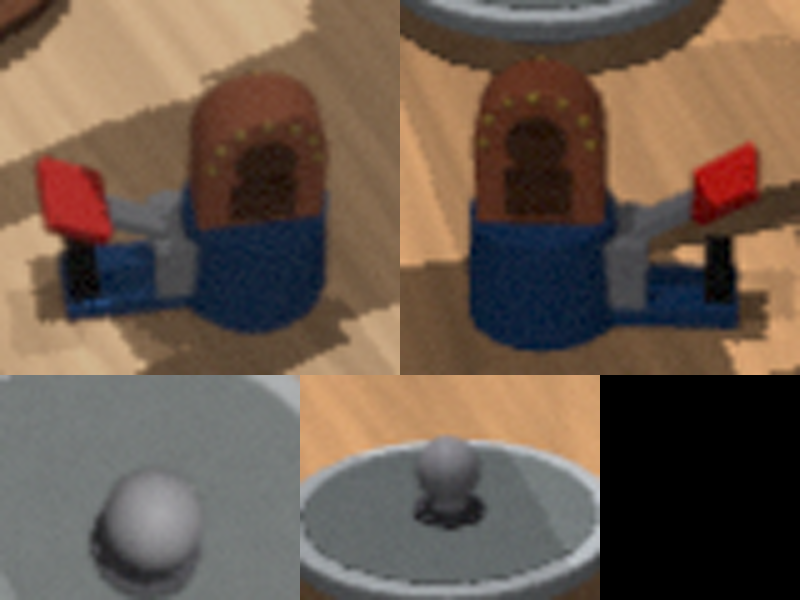

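```bash
cat > fit.py <<'E'
from workcell import arm, eyes
from h import *
S={n:eyes.snapshot(n) for n in("scene","side")}
sx=lambda x,y:((x+.5)/5-.5+225,(y+.5)/5-.5+145)
dx=lambda x,y:((x-400+.5)/5-.5+205,(y+.5)/5-.5+160)
th=np.linspace(0,2*np.pi,73); c,s=np.cos(th),np.sin(th)
hub=np.vstack([np.c_[.032*c,.032*s,0*c+z] for z in(0,.048)])
a=np.linspace(0,np.pi,37)
pl=np.vstack([np.c_[.025*np.cos(a),0*a+y,.084+.025*np.sin(a)] for y in(-.013,.013)])
def res(p):
    x,y,z,w=p;R=np.array([[np.cos(w),-np.sin(w),0],[np.sin(w),np.cos(w),0],[0,0,1]])
    P=lambda n,q:proj(S[n],np.atleast_2d(q)@R.T+[x,y,z])
    r=[]
    h=P("scene",hub);q=P("scene",pl)
    r+=[h[:,0].max()-sx(326,0)[0],h[:,1].max()-sx(0,331)[1],q[:,1].min()-sx(0,72)[1],q[:,0].min()-sx(190,0)[0]]
    r+=list(P("scene",[.078,.015,0])[0]-sx(68,320))+list(P("scene",[.068,0,.066])[0]-sx(70,198))
    h=P("side",hub);q=P("side",pl)
    r+=[h[:,0].min()-dx(469,0)[0],h[:,1].max()-dx(0,350)[1],q[:,1].min()-dx(0,57)[1],q[:,0].max()-dx(607,0)[0]]
    r+=list(P("side",[.078,-.015,0])[0]-dx(737,328))+list(P("side",[.068,0,.066])[0]-dx(728,181))
    return np.array(r)
f=least_squares(res,[.6,.05,0,-.4],loss="soft_l1"); print("holder",f.x.round(4)); print(res(f.x).round(1))
print("ball",tri([(S["scene"],(318.2,308.2)),(S["side"],(234,138))]))
print("pad",tri([(S["scene"],sx(70,198)),(S["side"],dx(728,181))]))
E
python3 fit.py
```

```text
holder [ 0.4749 -0.0323  0.0007 -0.3619]
[ 1.1  0.9 -0.4 -1.2 -1.1  0.9  1.6 -1.5 -0.6  0.7 -0.1  0.9  1.2  0.8
 -1.4 -1.7]
ball (array([0.54714999, 0.22202089, 0.0554665 ]), [np.float64(0.4), np.float64(0.4)])
pad (array([ 0.54134107, -0.05742319,  0.06276651]), [np.float64(0.2), np.float64(0.2)])
```

The fit gives the holder at (0.475,-0.032), z≈0, yaw -0.362. The ball centre is z 0.0555 against an expected 0.054, and the pad is z 0.063 against 0.066, so both agree. Next I'll move above the holder and turn the tool.

Careful with the scale: shifts go in shares of 0.3 m and turns go in shares of 2 rad. That gives: -0.044 m / 0.3 = -0.1467, -0.008 m / 0.3 = -0.0267.

Call:
run_rows:
  steps: {"segments": [[-0.0267, -0.1467, 0, 0, 0, 0, 0.085], [-0.0267, -0.1467, 0, 0, 0, 0, 0.085], [-0.0267, -0.1467, 0, 0, 0, 0, 0.085], [-0.0267, -0.1433, 0, 0, 0, 0, 0.085]]}
  clamp_n: 40

```text
time_s: 0.7
position: [0.4734, -0.0321, 0.2312]
tool_rot: [0.707, 0.707, -0.0, -0.0]
wrist_force: [0.4, -0.7, 0.6]
opening: 0.0853
grip_force: 0.0
```

Call:
run_rows:
  steps: {"segments": [[0, 0, 0, 0, 0, -0.086, 0.085], [0, 0, 0, 0, 0, -0.086, 0.085], [0, 0, 0, 0, 0, -0.086, 0.085], [0, 0, 0, 0, 0, -0.086, 0.085]]}

```text
time_s: 1.2
position: [0.4749, -0.032, 0.2313]
tool_rot: [0.425, 0.905, -0.0, 0.0]
wrist_force: [0.1, -0.4, -0.2]
opening: 0.085
grip_force: 0.0
```

Call:
run_rows:
  steps: {"segments": [[0, 0, 0, 0, 0, -0.087, 0.085], [0, 0, 0, 0, 0, -0.087, 0.085], [0, 0, 0, 0, 0, -0.0865, 0.085], [0, 0, 0, 0, 0, 0, 0.085]]}

```text
time_s: 1.7
position: [0.4749, -0.032, 0.2313]
tool_rot: [0.18, 0.984, -0.0, -0.0]
wrist_force: [0.3, 0.2, -0.9]
opening: 0.0851
grip_force: 0.0
```

```bash
python3 - <<'E'
from workcell import arm, eyes
from h import *
from scipy.spatial.transform import Rotation as R
st=arm.read_state(); print(st["time_s"],st["position"],R.from_quat(st["tool_rot"]).as_matrix().round(3).tolist(),st["qpos"].round(2) if hasattr(st["qpos"],'round') else st["qpos"])
s=eyes.snapshot("wrist"); f=s["frame"][:,:,::-1].copy()
w=-.362;Rz=np.array([[np.cos(w),-np.sin(w),0],[np.sin(w),np.cos(w),0],[0,0,1]])
P=np.array([[x,y,.084] for x in(-.025,.025) for y in(-.013,.013)]+[[.078,-.015,0.01],[.078,.015,0.01],[.068,0,.066],[0,0,.109]])@Rz.T+[.475,-.032,0]
for p in proj(s,P): cv2.circle(f,tuple(map(int,p.round())),2,(0,255,0),-1)
cv2.imwrite("pics/wrist1.png",f)
E
```

```text
1.7 [ 0.47492332 -0.03196786  0.23126935] [[-0.935, 0.355, -0.0], [0.355, 0.935, 0.0], [0.0, -0.0, -1.0]] [-0.13  0.24  1.98  0.    0.92 -1.34]
```

View pics/wrist1.png

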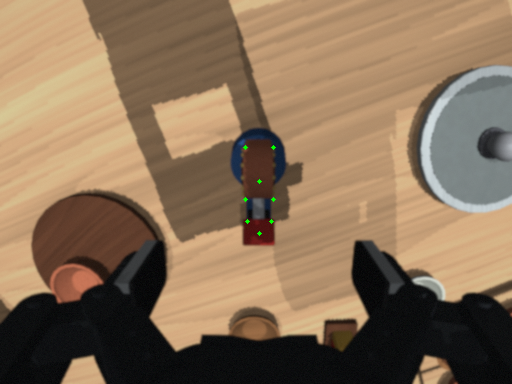

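The wrist view confirms the pose: the projected plaque corners fall on the plaque at x 243–275 and the pad at (259,233), with the axis upright. I'll descend and grip.

Scaled: 0.044 m / 0.3 = 0.1467, 0.042 m / 0.3 = 0.14.

Call:
run_rows:
  steps: {"segments": [[0, 0, 0.14, 0, 0, 0, 0.085], [0, 0, 0.14, 0, 0, 0, 0.085], [0, 0, 0.14, 0, 0, 0, 0.085], [0, 0, 0.1467, 0, 0, 0, 0.085], [0, 0, 0, 0, 0, 0, 0.06]]}
  clamp_n: 40

```text
time_s: 2.38
position: [0.4729, -0.0317, 0.0592]
tool_rot: [0.182, 0.983, -0.0, -0.003]
wrist_force: [-0.5, 0.1, 0.4]
opening: 0.0691
grip_force: 0.0
```

Call:
run_rows:
  steps: {"segments": [[0, 0, 0, 0, 0, 0, 0.0], [0, 0, 0, 0, 0, 0, 0.0], [0, 0, 0, 0, 0, 0, 0.0], [0, 0, 0, 0, 0, 0, 0.0], [0, 0, 0, 0, 0, 0, 0]]}
  clamp_n: 50

```text
time_s: 3.0
position: [0.4762, -0.0321, 0.0628]
tool_rot: [0.18, 0.984, 0.0, 0.001]
wrist_force: [-0.0, -0.8, 12.6]
opening: 0.0255
grip_force: 53.4
```

Call:
run_rows:
  steps: {"segments": [[0, 0, 0, 0, 0, 0, 0.0], [0, 0, 0, 0, 0, 0, 0.0], [0, 0, 0, 0, 0, 0, 0]]}

```text
time_s: 3.38
position: [0.4762, -0.0321, 0.0628]
tool_rot: [0.18, 0.984, 0.0, 0.001]
wrist_force: [-0.3, -0.2, 12.3]
opening: 0.0255
grip_force: 53.4
```

Scaled: -0.035 m / 0.3 = -0.1167, -0.025 m / 0.3 = -0.0833.

Call:
run_rows:
  steps: {"segments": [[0, 0, -0.0333, 0, 0, 0, 0], [0, 0, -0.0833, 0, 0, 0, 0], [0, 0, -0.1167, 0, 0, 0, 0], [0, 0, -0.1167, 0, 0, 0, 0], [0, 0, -0.0667, 0, 0, 0, 0]]}

```text
time_s: 4.0
position: [0.4752, -0.032, 0.1888]
tool_rot: [0.18, 0.984, 0.0, 0.001]
wrist_force: [0.2, -0.8, -5.1]
opening: 0.0256
grip_force: 51.5
```

Call:
run_rows:
  steps: {"segments": [[0, 0, 0, 0, 0, 0, 0], [0, 0, 0, 0, 0, 0, 0]]}

```text
time_s: 4.25
position: [0.4745, -0.0319, 0.1859]
tool_rot: [0.18, 0.984, -0.0, -0.0]
wrist_force: [-0.2, 0.9, -4.8]
opening: 0.0252
grip_force: 51.5
```

```bash
python3 - <<'E'
from workcell import arm, eyes
import cv2,numpy as np
a=eyes.snapshot("scene")["frame"][:,:,::-1];b=eyes.snapshot("side")["frame"][:,:,::-1]
np.savez("l.npz",a=a,b=b)
z=lambda i,x,y,w,h,k:cv2.resize(i[y:y+h,x:x+w],None,fx=k,fy=k,interpolation=cv2.INTER_CUBIC)
cv2.imwrite("pics/lift.png",np.hstack([z(a,190,60,130,150,3),z(b,190,60,130,150,3)]))
E
```

```text
(no output)
```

View pics/lift.png

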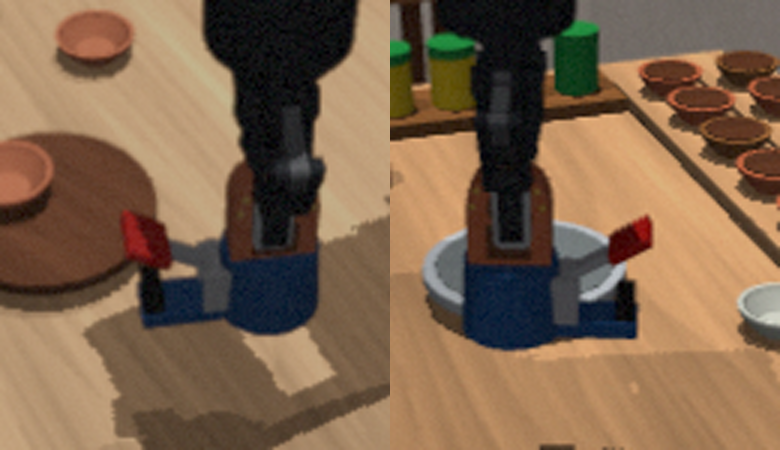

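It is held upright and its lever is still raised. Scene crop: hub bottom at (270,335), foot corner (143,327). Side crop: hub left 463, bottom 348, foot corner (636,338). I'll fit the held pose, including pitch, to get its offset from the TCP.

```bash
cat > fit2.py <<'E'
from workcell import arm, eyes
from h import *
from scipy.spatial.transform import Rotation as R
S={n:eyes.snapshot(n) for n in("scene","side")}
sx=lambda x,y:((x+.5)/3-.5+190,(y+.5)/3-.5+60)
dx=lambda x,y:((x-390+.5)/3-.5+190,(y+.5)/3-.5+60)
th=np.linspace(0,2*np.pi,73); c,s=np.cos(th),np.sin(th)
hub=np.vstack([np.c_[.032*c,.032*s,0*c+z] for z in(0,.048)])
a=np.linspace(0,np.pi,37)
pl=np.vstack([np.c_[.025*np.cos(a),0*a+y,.084+.025*np.sin(a)] for y in(-.013,.013)])
def res(p):
    M=R.from_euler("ZY",p[3:]).as_matrix()
    P=lambda n,q:proj(S[n],np.atleast_2d(q)@M.T+p[:3])
    h=P("scene",hub);q=P("scene",pl)
    r=[h[:,0].max()-sx(319,0)[0],h[:,1].max()-sx(0,335)[1],q[:,1].min()-sx(0,157)[1],q[:,0].min()-sx(226,0)[0]]
    r+=list(P("scene",[.078,.015,0])[0]-sx(143,327))+list(P("scene",[.068,0,.066])[0]-sx(145,238))
    h=P("side",hub);q=P("side",pl)
    r+=[h[:,0].min()-dx(463,0)[0],h[:,1].max()-dx(0,348)[1],q[:,1].min()-dx(0,163)[1],q[:,0].max()-dx(553,0)[0]]
    r+=list(P("side",[.078,-.015,0])[0]-dx(636,338))+list(P("side",[.068,0,.066])[0]-dx(631,240))
    return np.array(r)
f=least_squares(res,[.475,-.032,.12,-.36,0],loss="soft_l1"); print("holder",f.x.round(4)); print(res(f.x).round(1))
st=arm.read_state();print(st["position"])
print("plate centre @z.03 guess px", [proj(S[n],[.547,.222,.054]).round(1).tolist() for n in S])
E
python3 fit2.py
```

```text
holder [ 0.4724 -0.0299  0.1212 -0.3919  0.024 ]
[ 1.3  2.1 -2.1 -1.5 -0.8  2.1  1.4 -0.8 -0.6  1.9 -2.4  1.6  0.7  2.8
 -1.3 -0.7]
[ 0.47444079 -0.03191416  0.18546205]
plate centre @z.03 guess px [[[318.4, 308.4]], [[234.1, 138.6]]]
```

Scaled: 0.035 m / 0.3 = 0.1167, 0.03 m / 0.3 = 0.1.

Call:
run_rows:
  steps: {"segments": [[0.0043, 0.05, 0, 0, 0, 0, 0], [0.0083, 0.1, 0, 0, 0, 0, 0], [0.01, 0.1167, 0, 0, 0, 0, 0], [0.01, 0.1167, 0, 0, 0, 0, 0], [0.01, 0.1167, 0, 0, 0, 0, 0]]}

```text
time_s: 5.08
position: [0.5162, 0.1148, 0.186]
tool_rot: [0.18, 0.984, -0.0, -0.0]
wrist_force: [0.5, 0.3, -4.0]
opening: 0.0253
grip_force: 51.4
```

Call:
run_rows:
  steps: {"segments": [[0.01, 0.1167, 0, 0, 0, 0, 0], [0.01, 0.1167, 0, 0, 0, 0, 0], [0.0073, 0.0943, 0, 0, 0, 0, 0], [0.0043, 0.05, 0, 0, 0, 0, 0], [0, 0, 0, 0, 0, 0, 0]]}

```text
time_s: 5.7
position: [0.5472, 0.2231, 0.1858]
tool_rot: [0.179, 0.984, -0.0, -0.0]
wrist_force: [-0.4, -0.2, -4.4]
opening: 0.0252
grip_force: 51.3
```

Call:
run_rows:
  steps: {"segments": [[0, 0, 0, 0, 0, 0, 0], [0, 0, 0, 0, 0, 0, 0]]}

```text
time_s: 5.95
position: [0.5471, 0.2214, 0.1863]
tool_rot: [0.18, 0.984, -0.0, -0.0]
wrist_force: [0.8, 0.8, -4.4]
opening: 0.0256
grip_force: 51.3
```

```bash
python3 - <<'E'
from workcell import arm, eyes
from h import *
S={n:eyes.snapshot(n) for n in("scene","side")}
z=lambda i,x,y,w,h,k:cv2.resize(i[y:y+h,x:x+w],None,fx=k,fy=k,interpolation=cv2.INTER_CUBIC)
th=np.linspace(0,2*np.pi,24,endpoint=False)
ims=[]
p=arm.read_state()["position"];print(p)
for n,(x,y) in (("scene",(255,220)),("side",(170,50))):
    f=S[n]["frame"][:,:,::-1].copy()
    for q in proj(S[n],np.c_[.547+.085*np.cos(th),.222+.085*np.sin(th),0*th+.03]): cv2.circle(f,tuple(map(int,q.round())),1,(0,255,0),-1)
    for q in proj(S[n],np.c_[p[0]+.032*np.cos(th),p[1]+.032*np.sin(th),0*th+p[2]-.063]): cv2.circle(f,tuple(map(int,q.round())),0,(0,255,255),-1)
    ims.append(z(f,x,y,130,150,3))
cv2.imwrite("pics/above.png",np.hstack(ims))
E
```

```text
[0.54728625 0.22154453 0.18638943]
```

View pics/above.png

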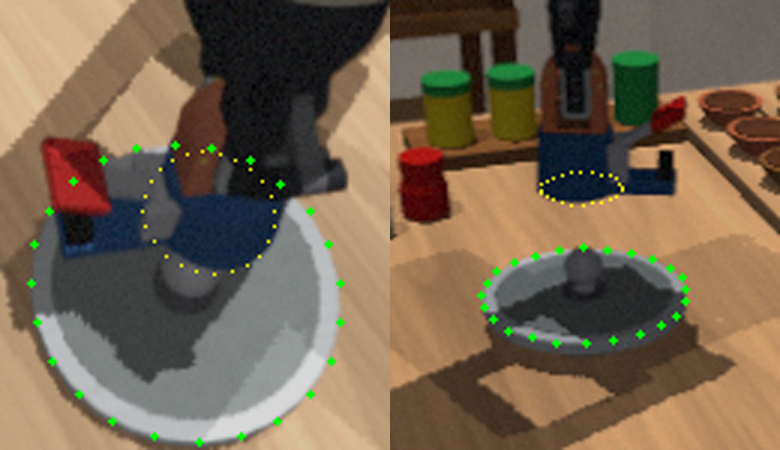

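The predicted wheel outline fits both views, and the held hub is centred over the ball to within about 2 mm. Lowering.

Scaled: 0.02 m / 0.3 = 0.0667, 0.015 m / 0.3 = 0.05.

Call:
run_rows:
  steps: {"segments": [[0, 0, 0.0333, 0, 0, 0, 0], [0, 0, 0.0667, 0, 0, 0, 0], [0, 0, 0.0667, 0, 0, 0, 0], [0, 0, 0.05, 0, 0, 0, 0], [0, 0, 0.0333, 0, 0, 0, 0]]}

```text
time_s: 6.68
position: [0.5471, 0.222, 0.1103]
tool_rot: [0.18, 0.984, -0.0, -0.0]
wrist_force: [0.3, 0.3, -4.7]
opening: 0.0252
grip_force: 51.3
```

Call:
run_rows:
  steps: {"segments": [[0, 0, 0.02, 0, 0, 0, 0], [0, 0, 0.0133, 0, 0, 0, 0], [0, 0, 0.01, 0, 0, 0, 0], [0, 0, 0, 0, 0, 0, 0], [0, 0, 0, 0, 0, 0, 0]]}

```text
time_s: 7.3
position: [0.5475, 0.2222, 0.0986]
tool_rot: [0.18, 0.984, 0.0, 0.0]
wrist_force: [0.3, -0.2, -4.4]
opening: 0.0255
grip_force: 51.3
```

Scaled: 0.002 m / 0.3 = 0.0067.

Call:
run_rows:
  steps: {"segments": [[0, 0, 0.0067, 0, 0, 0, 0], [0, 0, 0.0067, 0, 0, 0, 0], [0, 0, 0, 0, 0, 0, 0]]}

```text
time_s: 7.68
position: [0.5472, 0.2221, 0.0941]
tool_rot: [0.18, 0.984, -0.0, -0.0]
wrist_force: [-0.5, -0.2, -3.7]
opening: 0.0257
grip_force: 51.3
```

Call:
run_rows:
  steps: {"segments": [[0, 0, 0.0033, 0, 0, 0, 0], [0, 0, 0, 0, 0, 0, 0]]}

```text
time_s: 7.92
position: [0.5473, 0.2222, 0.0933]
tool_rot: [0.18, 0.984, -0.0, -0.0]
wrist_force: [-0.5, -0.1, -5.0]
opening: 0.0253
grip_force: 51.3
```

Call:
run_rows:
  steps: {"segments": [[0, 0, 0.0033, 0, 0, 0, 0], [0, 0, 0, 0, 0, 0, 0]]}

```text
time_s: 8.18
position: [0.5473, 0.2222, 0.093]
tool_rot: [0.18, 0.984, 0.0, 0.0]
wrist_force: [-4.7, -0.2, 8.7]
opening: 0.0256
grip_force: 52.8
```

It touches down at TCP z 0.093, which puts the holder origin at 0.030 as expected. I'll release and back off.

Call:
run_rows:
  steps: {"segments": [[0, 0, 0, 0, 0, 0, 0], [0, 0, 0, 0, 0, 0, 0.03], [0, 0, 0, 0, 0, 0, 0.05], [0, 0, 0, 0, 0, 0, 0.07], [0, 0, 0, 0, 0, 0, 0.07]]}
  clamp_n: 20

```text
time_s: 8.8
position: [0.5474, 0.2222, 0.0923]
tool_rot: [0.18, 0.984, 0.0, 0.0]
wrist_force: [0.3, 0.1, -0.2]
opening: 0.0696
grip_force: 0.0
```

Call:
run_rows:
  steps: {"segments": [[0, 0, -0.1, 0, 0, 0, 0.07], [0, 0, -0.1, 0, 0, 0, 0.07], [0, 0, -0.1, 0, 0, 0, 0.07], [0, 0, -0.1, 0, 0, 0, 0], [0, 0, 0, 0, 0, 0, 0]]}

```text
time_s: 9.43
position: [0.5486, 0.2226, 0.2146]
tool_rot: [0.18, 0.984, 0.001, 0.002]
wrist_force: [0.8, -0.3, 0.5]
opening: 0.0343
grip_force: 0.0
```

```bash
python3 - <<'E'
from workcell import arm, eyes
from h import *
S={n:eyes.snapshot(n) for n in("scene","side")}
z=lambda i,x,y,w,h,k:cv2.resize(i[y:y+h,x:x+w],None,fx=k,fy=k,interpolation=cv2.INTER_CUBIC)
th=np.linspace(0,2*np.pi,24,endpoint=False)
w=-.362;Rz=np.array([[np.cos(w),-np.sin(w),0],[np.sin(w),np.cos(w),0],[0,0,1]])
M=np.vstack([np.c_[.032*np.cos(th),.032*np.sin(th),0*th],[[.078,.015,0],[.078,-.015,0],[.068,0,.066]]])@Rz.T+[.547,.222,.03]
ims=[]
for n,(x,y) in (("scene",(255,230)),("side",(170,70))):
    f=S[n]["frame"][:,:,::-1].copy()
    for q in proj(S[n],M): cv2.circle(f,tuple(map(int,q.round())),0,(0,255,255),-1)
    ims.append(z(f,x,y,130,140,3))
cv2.imwrite("pics/placed.png",np.hstack(ims))
E
```

```text
(no output)
```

View pics/placed.png

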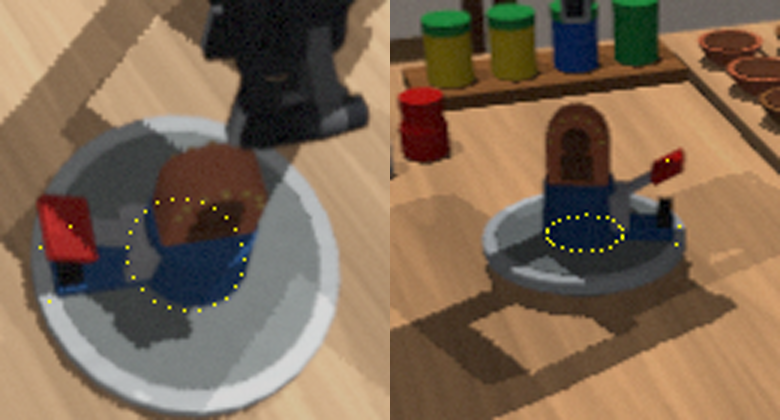

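The holder is seated flat on the wheel with the lever raised, about 2–3 mm off along -x, which is within tolerance. I'll shut the fingers and move over the pad.

Scaled: -0.03 m / 0.3 = -0.1, -0.024 m / 0.3 = -0.08.

Call:
run_rows:
  steps: {"segments": [[-0.0667, 0, 0, 0, 0, 0, 0], [-0.1, 0, 0, 0, 0, 0, 0], [-0.08, 0, 0, 0, 0, 0, 0], [0, 0, 0.0667, 0, 0, 0, 0], [0, 0, 0.1, 0, 0, 0, 0]]}
  clamp_n: 30

```text
time_s: 10.15
position: [0.618, 0.1953, 0.1612]
tool_rot: [0.18, 0.984, 0.0, 0.0]
wrist_force: [-0.9, 1.5, -0.1]
opening: 0.0
grip_force: 0.0
```

Call:
run_rows:
  steps: {"segments": [[0, 0, 0.1, 0, 0, 0, 0], [0, 0, 0.05, 0, 0, 0, 0], [0, 0, 0.0333, 0, 0, 0, 0], [0, 0, 0.0267, 0, 0, 0, 0], [0, 0, 0.0267, 0, 0, 0, 0]]}

```text
time_s: 10.78
position: [0.6178, 0.1961, 0.092]
tool_rot: [0.18, 0.984, 0.0, 0.001]
wrist_force: [0.8, -0.4, 2.4]
opening: 0.0004
grip_force: 1.2
```

Call:
run_rows:
  steps: {"segments": [[0, 0, 0.0267, 0, 0, 0, 0], [0, 0, 0.02, 0, 0, 0, 0], [0, 0, 0.0133, 0, 0, 0, 0], [0, 0, 0, 0, 0, 0, 0]]}

```text
time_s: 11.28
position: [0.6161, 0.1959, 0.0729]
tool_rot: [0.18, 0.984, -0.0, -0.0]
wrist_force: [-0.2, -0.2, 0.2]
opening: -0.0002
grip_force: 0.0
```

Scaled: 0.0015 m / 0.3 = 0.005.

Call:
run_rows:
  steps: {"segments": [[0, 0, 0.005, 0, 0, 0, 0], [0, 0, 0, 0, 0, 0, 0]]}

```text
time_s: 11.52
position: [0.6164, 0.196, 0.0718]
tool_rot: [0.18, 0.984, -0.0, -0.0]
wrist_force: [0.1, -0.5, 0.3]
opening: 0.0001
grip_force: 0.3
```

Call:
run_rows:
  steps: {"segments": [[0, 0, 0.005, 0, 0, 0, 0], [0, 0, 0, 0, 0, 0, 0]]}

```text
time_s: 11.78
position: [0.6166, 0.196, 0.0707]
tool_rot: [0.18, 0.984, 0.0, 0.0]
wrist_force: [-2.0, -0.8, 8.9]
opening: -0.0001
grip_force: 4.0
```

It has met the stop: 8.9 N at z 0.0707, where 0.071 was expected. Retreating to check.

Scaled: -0.05 m / 0.3 = -0.1667, -0.03 m / 0.3 = -0.1.

Call:
run_rows:
  steps: {"segments": [[0, 0, 0, 0, 0, 0, 0], [0, 0, -0.0333, 0, 0, 0, 0], [0, 0, -0.1, 0, 0, 0, 0], [0, 0, -0.1667, 0, 0, 0, 0], [0, 0, -0.1667, 0, 0, 0, 0]]}

```text
time_s: 12.4
position: [0.6162, 0.1959, 0.212]
tool_rot: [0.18, 0.984, -0.0, -0.0]
wrist_force: [0.8, -0.1, -0.2]
opening: -0.0002
grip_force: 0.0
```

Call:
run_rows:
  steps: {"segments": [[0, 0, 0, 0, 0, 0, 0], [0, 0, 0, 0, 0, 0, 0]]}

```text
time_s: 12.65
position: [0.6163, 0.1959, 0.2104]
tool_rot: [0.18, 0.984, 0.0, 0.0]
wrist_force: [0.2, 0.3, -0.2]
opening: 0.0002
grip_force: 0.0
```

```bash
python3 - <<'E'
from workcell import arm, eyes
from h import *
z=lambda i,x,y,w,h,k:cv2.resize(i[y:y+h,x:x+w],None,fx=k,fy=k,interpolation=cv2.INTER_CUBIC)
w=-.362;Rz=np.array([[np.cos(w),-np.sin(w),0],[np.sin(w),np.cos(w),0],[0,0,1]])
ims=[]
for n,(x,y) in (("scene",(255,230)),("side",(170,70))):
    s=eyes.snapshot(n);f=s["frame"][:,:,::-1].copy()
    for q in proj(s,np.array([[.079,0,.041],[.078,.015,0],[.078,-.015,0]])@Rz.T+[.546,.222,.03]): cv2.circle(f,tuple(map(int,q.round())),0,(0,255,255),-1)
    ims.append(z(f,x,y,130,140,3))
cv2.imwrite("pics/pressed.png",np.hstack(ims))
E
```

```text
(no output)
```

View pics/pressed.png

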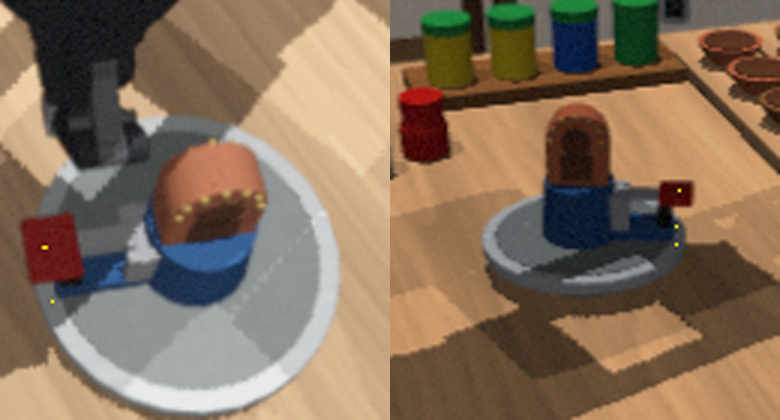

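The lever is level: the pad is at (52,248) in the scene crop and (676,192) in the side crop, both near the predicted fully-down point. The holder is upright on the ball, and the arm is clear. Handing in.

```bash
python3 -c "
from workcell import arm, eyes
print(arm.hand_in())"
```

```text
the job is handed in; nothing more can be done
None
```

I handed the job in at about 12.7 s: the holder is seated upright on the metal wheel's ball, its lever was then pressed down to the stop, and the arm is clear; the hand-in returned no verdict.

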